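Prime the laundry dosing unit

TASK

The white detergent dosing unit on the laundry counter needs priming: pull its bottom-hinged front cover fully down, press the larger, taller sprung plunger inside all the way through its stroke, hold it there for about a second and let it spring back out, then push the cover up shut again. Do not press the small stud beside the plunger, and leave the bottle, the jar and the brush where they are.

Things in the scene. Friction and masses are not known exactly. Their poses are not given: they have to be found in the camera images.
- unit: Dosing unit fixed to the counter, white plastic, 220 x 280 x 155 mm (x, y, z). Origin: centre of its underside; x from its front (facing the robot) to its back, y to its left, z up; it turns only in yaw. Offsets below are in this frame, mm. The rear half (x 0 to 110) is a block, top at z = 155; the front half is a bay, uncovered when the cover is down, inner walls at y = +-135.
- bay (a point): Point (-35, 0, 85) of the unit, mid-bay, on the flat bay panel (axes as the unit's). The panel slopes 30 deg, rising to the back; its normal is (-0.5, 0, 0.866), leaning to the robot. A grey cassette, 90 wide (y), 46 up the slope, 8 thick, is clipped on it, its middle at y = -50 to +50 from here: the place varies and is NOT measured: feel or look for it. 30 N along y would shift it.
- cover (a joint): Opening of the cover, rad: 0 shut, 1.66 down (stop); may start ajar up to 0.12. White plate 280 mm wide, 6 thick, 220 g. Shut it slopes 50 deg above level, rising to the back; it swings over towards the robot and at the stop points at it, 35 deg above level. Stiff hinge: stays where left, 2 to 4 N at the tab moves it. Side walls stay below the shut cover.
- cover_hinge (a point): Middle of the cover's hinge line, at (-105, 0, 75) of the unit, axis along the unit's y, at the cover's lower front edge.
- cover_tab (a point): Middle of the end edge of the cover's tab, 150 mm from the hinge; moves with the cover. The plate ends 124 mm from the hinge; the tab, 70 mm wide and 8 thick, mid-width, goes on to 150. Shut, the tab's end is at (-9, 0, 190) of the unit, with free room behind it down to z = 155 for a finger from above.
- primer (a joint): Travel of the plunger to press, m: 0 out, 0.022 fully in (hard stop). Black round cap 24 mm across, 20 mm to the right (-y) of the cassette's middle, on the bay point's line along y; moves along the panel normal. Its flat top stands 32 mm above the panel (10 when in). Spring: 6 N to start, 12 N at the stop; returns by itself.
- stud (a joint): Travel of the small release stud, m: 0 out, 0.007 in. Black round pin 14 mm across, 45 mm to the left (+y) of the plunger on the same line, along the panel normal; its top stands 16 mm above the panel, half the plunger's height. Sprung with 2.5 to 4.5 N. Must not be pressed.
- bottle: Loose detergent bottle with a narrow neck, 68 mm across, 200 mm tall, 0.6 kg, upright on the counter to the left of the unit. Origin: centre of its underside. To be left alone.
- jar: Loose glass jar, 68 mm across, 100 mm tall, upright on the counter to the left of the unit, nearer the robot than the bottle. Origin: centre of its underside. To be left alone.
- brush: Loose hand brush, 200 mm long, lying on the counter to the right of the unit. Origin: under its middle; x along it. To be left alone.

How it is judged:
By the outcome, as a careful person would: the job done as asked, in the order asked, and still so for the second after the job is handed in, with the robot touching nothing.
It also fails if it takes over 69 s, if anything falls off the work surface, if the arm or the gripper's body presses on something with over 40 N, if the wrist force passes 120 N, or if a joint passes its speed limit or range.

ROBOT

A 7-joint arm with a two-finger parallel gripper is mounted at the origin on the work surface. World frame = base frame: x ahead of the robot, y to its left, z up, the work surface at z = 0. Lengths are in m, angles in rad, forces in N, time in s.
With the tool pointing down it reaches from about 0.4 to 0.85 m from the base axis. Payload 4.5 kg.
Tool frame: the origin (TCP) lies at the very end of the fingers, on their centre line; the grasp point (between the pads) lies 19 mm behind it; z points along the fingers, y is the line along which they close (so a half turn about z gives the same grasp; the last joint's range is limited). The gripper opens to 88 mm and grips with 3 to 60 N. Pads are 18 mm wide; open, the fingers measure 123 mm over their backs; the gripper's body (75 mm by 187 mm) begins 45 mm behind the grasp point.
Start: joints at [1.206, 0.689, -0.195, 1.565, 0.157, 0.902, -0.215], TCP at [0.243, -0.576, 0.212] pointing down, gripper open.
Joint ranges: [-3.01, 3.01], [-0.46, 2.08], [-1.47, 1.51], [0.13, 2.56], [-1, 4.14], [0.04, 2.09], [-2.66, 2.66]. Speed limits (rad/s): [2.57, 2.57, 3.14, 3.14, 3.14, 3.14, 3.14].

INTERFACE

Orientations are given as a unit quaternion [x, y, z, w].
In Python, from plant import r, optics gives the robot as it stands.
- The arm moves only by the tool servo_tool, never from a script. Its arguments are lists of equal length, an entry for each row: "translation": the shift along the tool's x, y, z in m, a list of three; "turn": the turn, a rotation vector about the tool's x, y, z in rad, a list of three. In form: {"translation": [[dx, dy, dz], ...], "turn": [[rx, ry, rz], ...]}. A call has 1 to 10 rows; each row shifts and turns the commanded pose from where the row before left it, along the tool's axes as they then stand; what a row does not reach is not made up. A row lasts 1/8 s, in which the tool goes at most 62.5 mm and 10.7 degrees, less where a joint would pass 70% of its speed; a pose out of reach is approached as far as the arm can. A call is refused whole if a number of a shift passes 0.0625 or a number of a turn 0.188, either way. A call with a gripper value outside its range is refused whole. "grip" is the opening, from 0 (shut) to 1 (fully open), set as the call begins (left out, the last holds). The fingers move at their own pace and stop on an object; "grip_force" is the grip in N (left out, the last holds). Time passes only in rows, so rows that do not move let the fingers close. It gives the time, the measured TCP pose, the force, the opening and the grip force at its end, in the units of the state.
- r.get_state(): the state, without advancing time (a new reading comes with each control period).
- optics.snapshot(name): name is "side" or "top"; returns a dict with "img" (480x640x3 uint8, red, green, blue), "z_map" (480x640 float32, m along the optical axis (not along the pixel's ray), 0 where there is no reading), "mtx" (3x3 intrinsics, pixels), "R" (3x3) and "t" (3): a world point X has camera coordinates R X + t. Camera axes: x right, y down, z forward; pixel columns grow to the right and rows downward; lengths in m; the calibration is good to about 2 mm. A picture is of the moment at which its call begins.
- r.finish_job(): hands the job in; it is judged then, once.
The state is a dict: "clock": time; "q": joint angles; "qd": joint speeds; "joint_torque": joint torques, N m; "tool_pos": TCP position; "eef_rot": TCP orientation; "contact_force": force on the tool from outside, world axes, zero at the start; "moment": the same for the moment, N m; "opening": opening from 0.0 (shut) to 1.0 (fully open); "finger_force": force on a finger pad.
Only numpy, scipy, OpenCV 4.12 (cv2) and the standard library are available. Lean on these libraries where they do the work, as an engineer would, in place of code of your own. Each camera call takes 0.05 s, during which the arm holds its last target. There are 200 camera calls.

## Working session

There is one attempt and no reset: what is moved stays moved. The work goes in short steps, Python scripts to look and compute and a tool call to move; the robot and the scene stay as the last step left them, time stands still between calls to the robot, and variables do not carry over. Pictures are saved under pics/ and viewed, at most 10 in all, crops included, and the job is handed in when it is done.

Besides the shell and the picture viewer there is one more tool, called after "Request:" by a JSON object that holds its "method" and its "body", one argument or row to a line. servo_tool: Moves the arm, as the interface text tells. Its arguments: {"type":"object","properties":{"translation":{"type":"array"},"turn":{"type":"array"},"grip":{"type":"number"},"grip_force":{"type":"number"}},"required":["translation","turn"]}

```bash
mkdir -p pics; ls
python3 - <<'E'
from plant import r, optics
import cv2,numpy as np
s=r.get_state(); print({k:np.round(v,3) for k,v in s.items()})
for n in("side","top"):
    d=optics.snapshot(n); cv2.imwrite(f"pics/{n}0.png",d["img"][:,:,::-1]); np.savez(f"{n}0.npz",**d)
    print(n,d["mtx"].round(1).tolist(),d["R"].round(3).tolist(),d["t"].round(3).tolist(),(-d["R"].T@d["t"]).round(3))
E
```

```text
pics
{'clock': np.float64(0.0), 'q': array([ 1.206,  0.69 , -0.194,  1.566,  0.157,  0.902, -0.215]), 'qd': array([-0.002,  0.   , -0.002,  0.001, -0.001, -0.   , -0.001]), 'joint_torque': array([-1.0000e-03, -5.2756e+01, -1.2670e+00, -1.5343e+01, -5.3000e-02,
        7.0000e-03,  0.0000e+00]), 'tool_pos': array([ 0.242, -0.575,  0.211]), 'eef_rot': array([ 0.98 ,  0.198, -0.   , -0.001]), 'contact_force': array([ 0.049, -0.158,  0.756]), 'moment': array([0.021, 0.025, 0.004]), 'finger_force': np.float64(0.0), 'opening': np.float64(0.999)}
side [[489.1, 0.0, 329.3], [0.0, 489.1, 249.6], [0.0, 0.0, 1.0]] [[0.929, -0.37, -0.02], [-0.244, -0.571, -0.784], [0.278, 0.733, -0.621]] [-0.542, 0.303, 0.902] [ 0.326 -0.688  0.786]
top [[488.7, 0.0, 315.9], [0.0, 488.7, 233.1], [0.0, 0.0, 1.0]] [[-0.004, -1.0, -0.012], [-0.993, 0.005, -0.118], [0.118, 0.012, -0.993]] [0.061, 0.62, 1.102] [0.486 0.045 1.168]
```

View pics/side0.png

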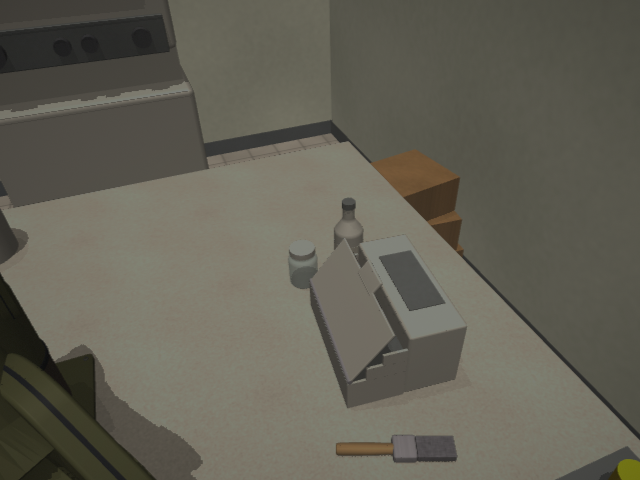

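View pics/top0.png

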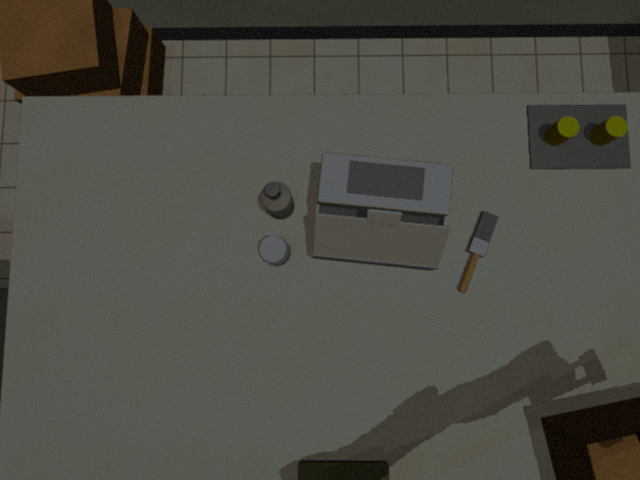

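Side view: the cover is up (slightly ajar), with the tab near (372,275). Top view: block top corners at about (322,153), (453,164), (447,215) and (318,205), tab at (384,216). Next I'll fit the pose from depth.

```bash
cat > h.py <<'E'
import numpy as np,cv2
from scipy.spatial.transform import Rotation as Ro
def cloud(d):
    v,u=np.mgrid[:480,:640]; z=d["z_map"]; K=d["mtx"]
    P=np.stack([(u-K[0,2])/K[0,0]*z,(v-K[1,2])/K[1,1]*z,z],-1)
    W=(P-d["t"])@d["R"]; W[z==0]=np.nan; return W
def px2z(d,u,v,z):
    ray=d["R"].T@np.linalg.inv(d["mtx"])@[u,v,1]; c=-d["R"].T@d["t"]
    return c+ray*(z-c[2])/ray[2]
def proj(d,X):
    p=d["R"]@X+d["t"]; p=d["mtx"]@p; return p[:2]/p[2]
E
python3 - <<'E'
from h import *
d=dict(np.load("top0.npz")); W=cloud(d)
sub=W[140:280,300:460].reshape(-1,3)
m=abs(sub[:,2]-.155)<.006
m2=m&(sub[:,0]>.5)
print(m2.sum(),np.nanmedian(sub[m2],0))
R=cv2.minAreaRect((sub[m2][:,:2]*1000).astype(np.float32)); print(R, cv2.boxPoints(R))
for p in[(322,153),(453,164),(447,215),(318,205)]: print(px2z(d,*p,.155).round(4))
# cover plane
c=W[220:255,330:430].reshape(-1,3); c=c[~np.isnan(c).any(1)]
mu=c.mean(0); n=np.linalg.svd(c-mu)[2][2]; n*=np.sign(n[2]); print("cover",mu,n,np.degrees(np.arctan2(np.hypot(n[0],n[1]),n[2])),np.std((c-mu)@n))
for n_,b in(("jar",(225,275,250,300)),("bottle",(175,225,250,300)),("brush",(205,295,455,500))):
    q=W[b[0]:b[1],b[2]:b[3]].reshape(-1,3); q=q[q[:,2]>.008]; print(n_,q.min(0).round(3),q.max(0).round(3))
E
```

```text
7338 [ 0.7049351  -0.08867441  0.15489179]
((686.1272583007812, -85.70602416992188), (279.5657653808594, 163.2127227783203), 83.61363220214844) [[ 589.47894  -215.54419 ]
 [ 751.6788   -233.69876 ]
 [ 782.7756     44.13214 ]
 [ 620.57574    62.286713]]
[0.7778 0.0431 0.155 ]
[ 0.7519 -0.2339  0.155 ]
[ 0.6429 -0.2174  0.155 ]
[0.6656 0.0521 0.155 ]
cover [ 0.59921932 -0.07787286  0.1344262 ] [-0.79162256  0.04172682  0.60958395] 52.440574089454245 0.010173148620098918
jar [0.544 0.12  0.008] [0.61  0.186 0.105]
bottle [0.656 0.111 0.009] [0.723 0.179 0.206]
brush [ 0.48  -0.372  0.008] [ 0.673 -0.274  0.028]
```

```bash
cat >> h.py <<'E'
def blockpose(d):
    W=cloud(d); m=(abs(W[:,:,2]-.155)<.008)
    m[:140]=0;m[280:]=0;m[:,:300]=0;m[:,470:]=0
    rear=[];
    for u in range(330,446):
        v=np.flatnonzero(m[:,u]); 
        if len(v): rear.append(px2z(d,u,v[0]-.5,.155))
    L=[];Rr=[]
    for v in range(168,200):
        u=np.flatnonzero(m[v]); L.append(px2z(d,u[0]-.5,v,.155)); Rr.append(px2z(d,u[-1]+.5,v,.155))
    fit=lambda P:cv2.fitLine(np.float32(P)[:,:2],cv2.DIST_HUBER,0,.001,.001).ravel()
    return fit(rear),fit(L),fit(Rr)
E
python3 - <<'E'
from h import *
d=dict(np.load("top0.npz")); 
f=blockpose(d)
for x in f: print(x, "yaw",np.arctan2(-x[0]*np.sign(x[1]),abs(x[1])),np.arctan2(x[1]*np.sign(x[0]),abs(x[0])))
W=cloud(d)
# cover plane: robust
c=W[225:255,335:425].reshape(-1,3)
for k in range(4):
    mu=c.mean(0); n=np.linalg.svd(c-mu)[2][2]; n*=np.sign(n[2]); e=(c-mu)@n; c=c[abs(e)<max(2*e.std(),.002)]
print(len(c),mu,n,np.degrees(np.arccos(n[2])),"yaw",np.arctan2(-n[1],-n[0]),e.std())
E
```

```text
[ 0.10711236  0.9942469   0.76477486 -0.1012028 ] yaw -0.10731824 1.4634781
[ 0.9937691  -0.1114583   0.7123602   0.05168185] yaw 1.459106 -0.11169037
[ 0.9948804  -0.10105926  0.7182931  -0.22865246] yaw 1.4695642 -0.101232074Traceback (most recent call last):
  File "<stdin>", line 9, in <module>
    u, s, vh = gufunc(a, signature=signature)
               ~~~~~~^^^^^^^^^^^^^^^^^^^^^^^^
    raise LinAlgError("SVD did not converge")
numpy.linalg.LinAlgError: SVD did not converge
```

```bash
cat >> h.py <<'E'
YAW=-.107; O=np.array([.6562,-.0821,0]); RU=Ro.from_euler('z',YAW)
def U(p): return O+RU.apply(np.array(p)/1000.)      # unit mm -> world
def inU(X): return RU.inv().apply(X-O)*1000
def toolR(pitch,flip=1):  # pitch fwd (rad) from straight down, tool y along unit +-y
    z=np.array([np.sin(pitch),0,-np.cos(pitch)]); y=np.array([0,flip,0]); x=np.cross(y,z)
    return RU*Ro.from_matrix(np.stack([x,y,z],1))
def plan(p,R,p2,R2,n):
    w=(R.inv()*R2).as_rotvec()/n; dR=Ro.from_rotvec(w); S=np.zeros((3,3)); M=np.eye(3)
    for k in range(n): S+=M; M=M@dR.as_matrix()
    dp=np.linalg.solve(S,R.inv().apply(p2-p)); return dp,w
def show(way,state=None,start=None):
    """way: list of (unit mm point, Rot, n)"""
    if start is None: p=np.array(state["tool_pos"]);R=Ro.from_quat(state["eef_rot"])
    else: p,R=start
    for q,R2,n in way:
        p2=U(q); dp,w=plan(p,R,p2,R2,n); print(n,"x",dp.round(4).tolist(),w.round(4).tolist()); p,R=p2,R2
E
python3 - <<'E'
from h import *
from plant import r
for n in("top","side"):
    d=dict(np.load(n+"0.npz")); W=cloud(d).reshape(-1,3); c=inU(W)
    m=(abs(c[:,1])<120)&(c[:,0]>-90)&(c[:,0]<-40)&(c[:,2]>85)&(c[:,2]<190); a=c[m]
    th=np.arctan2(a[:,2]-75,a[:,0]+105); print(n,len(a),np.degrees(np.percentile(th,[10,30,50,70,90])))
    m=(abs(c[:,1])<25)&(c[:,2]>160)&(c[:,0]>-70); a=c[m]; print("high",a.max(0),a[a[:,2].argmax()])
    m=(abs(c[:,2]-155)<6)&(c[:,0]>20)&(c[:,0]<125); print("block",c[m].min(0),c[m].max(0))
s=r.get_state()
for f in(1,-1):
    R=toolR(0,f); print((Ro.from_quat(s["eef_rot"]).inv()*R).as_rotvec())
    show([([30,0,300],R,10),([20,0,170],R,4)],s)
E
```

```text
top 2980 [51.08310837 51.99899427 52.5780622  53.26304135 54.5834606 ]
high [ 85.75190459  24.94420339 196.08933563] [-15.42686539   3.73832238 196.08933563]
block [  20.00279533 -140.45818594  149.00754438] [111.57140635 139.22579106 160.97207094]
side 3283 [51.09862587 51.79759806 52.25847872 52.77930689 53.69548303]
high [ 86.12402666  24.94948414 195.67298268] [-12.08772909  -4.75882329 195.67298268]
block [  20.01099855 -140.35436224  149.14130833] [ 123.4834281  2520.33187881  160.77247875]
[-6.95755041e-04 -2.04286585e-03 -2.63566476e+00]
10 x [0.0657, 0.0611, -0.0089] [-0.0001, -0.0002, -0.2636]
4 x [0.0025, -0.0, 0.0325] [0.0, 0.0, 0.0]
[-0.00151696  0.00051664  0.50592707]
10 x [0.0526, -0.0412, -0.0089] [-0.0002, 0.0001, 0.0506]
4 x [-0.0025, 0.0, 0.0325] [0.0, 0.0, 0.0]
```

Request:
{"method": "servo_tool", "body": {
  "translation": [
    [0, 0, -0.03],
    [0, 0, -0.03],
    [0.04, -0.03, -0.01],
    [0.04, -0.03, -0.01],
    [0.04, -0.03, -0.01],
    [0.04, -0.03, 0],
    [0.04, -0.03, 0],
    [0.04, -0.03, 0],
    [0.04, -0.03, 0],
    [0.04, -0.03, 0]
  ],
  "turn": [
    [0, 0, 0.05],
    [0, 0, 0.05],
    [0, 0, 0.05],
    [0, 0, 0.05],
    [0, 0, 0.05],
    [0, 0, 0.05],
    [0, 0, 0.05],
    [0, 0, 0.05],
    [0, 0, 0.05],
    [0, 0, 0.05]
  ],
  "grip": 0
}}

```text
clock: 1.35
tool_pos: [0.5295, -0.2988, 0.3014]
eef_rot: [0.999, -0.051, -0.0, -0.0]
contact_force: [-0.1, -0.7, -0.2]
opening: 0.005
finger_force: 0.0
```

Run:
```python
from h import *
from plant import r
s=r.get_state(); print(inU(s["tool_pos"]),s["clock"],s["q"].round(3))
R=toolR(0,-1); show([([28,0,260],R,8),([22,0,172],R,3)],s)
```

```text
[-102.79789902 -228.97764329  301.38771323] 1.35 [ 0.478  0.571 -0.071  1.501  0.044  1.072 -1.276]
8 x [0.0164, -0.0286, 0.0052] [-0.0, 0.0001, 0.0005]
3 x [-0.002, -0.0, 0.0293] [0.0, 0.0, 0.0]
```

Request:
{"method": "servo_tool", "body": {
  "translation": [
    [0.0234, -0.0408, 0],
    [0.0234, -0.0408, 0],
    [0.0234, -0.0408, 0.01],
    [0.0234, -0.0408, 0.01],
    [0.0234, -0.0408, 0.01],
    [0.0142, -0.0248, 0.011],
    [0, 0, 0.03],
    [0, 0, 0.03],
    [-0.003, 0, 0.028],
    [0, 0, 0]
  ],
  "turn": [
    [0, 0, 0],
    [0, 0, 0],
    [0, 0, 0],
    [0, 0, 0],
    [0, 0, 0],
    [0, 0, 0],
    [0, 0, 0],
    [0, 0, 0],
    [0, 0, 0],
    [0, 0, 0]
  ]
}}

```text
clock: 2.6
tool_pos: [0.677, -0.0852, 0.17]
eef_rot: [0.999, -0.05, -0.003, -0.0]
contact_force: [-0.1, 1.4, 0.7]
opening: 0.005
finger_force: 0.0
```

Run:
```python
from h import *
from plant import r
s=r.get_state(); print(inU(s["tool_pos"]),s["clock"],s["q"].round(3),s["contact_force"])
# opening path
R=toolR(0,-1); way=[]; a=np.radians
way.append(([3,0,172],R,1))
for th in range(55,146,5):
    t=a(th); A=np.array([np.cos(t),np.sin(t)]); N=np.array([np.sin(t),-np.cos(t)])
    if th<90: e=np.array([-105,75])+150*A+4*N; z=e[1]-22; x=e[0]+9 if 1 else 0
    else:
        rr=128; c=np.array([-105,75])+rr*A+4*N; x=c[0]+9; z=c[1]
    way.append(([x,0,z],R,1))
for w in way: print(np.round(w[0],1))
show(way,s)
```

```text
[ 21.01415933  -0.83644831 169.9782997 ] 2.6 [ 0.088  0.814 -0.061  1.41   0.055  0.925 -1.659] [-0.09502545  1.41239602  0.73874941]
[  3   0 172]
[ -6.7   0.  173.6]
[-17.5   0.  180.9]
[-29.    0.  187.3]
[-40.9   0.  192.6]
[-53.3   0.  196.9]
[-66.   0. 200.]
[-78.9   0.  202.1]
[-92.   0. 203.]
[-103.2    0.   202.9]
[-114.3    0.   201.7]
[-125.3    0.   199.7]
[-136.     0.   196.6]
[-146.5    0.   192.7]
[-156.5    0.   187.9]
[-166.1    0.   182.1]
[-175.2    0.   175.6]
[-183.7    0.   168.3]
[-191.5    0.   160.3]
[-198.6    0.   151.7]
1 x [-0.018, -0.0009, -0.0019] [0.0002, 0.0065, 0.006]
1 x [-0.0097, -0.0, -0.0016] [0.0, 0.0, 0.0]
1 x [-0.0108, 0.0, -0.0073] [0.0, 0.0, 0.0]
1 x [-0.0114, 0.0, -0.0064] [0.0, 0.0, 0.0]
1 x [-0.012, 0.0, -0.0053] [0.0, 0.0, 0.0]
1 x [-0.0124, -0.0, -0.0043] [0.0, 0.0, 0.0]
1 x [-0.0127, 0.0, -0.0032] [0.0, 0.0, 0.0]
1 x [-0.0129, -0.0, -0.0021] [0.0, 0.0, 0.0]
1 x [-0.0131, 0.0, -0.0009] [0.0, 0.0, 0.0]
1 x [-0.0112, 0.0, 0.0001] [0.0, 0.0, 0.0]
1 x [-0.0111, -0.0, 0.0011] [0.0, 0.0, 0.0]
1 x [-0.011, 0.0, 0.0021] [0.0, 0.0, 0.0]
1 x [-0.0108, -0.0, 0.003] [0.0, 0.0, 0.0]
1 x [-0.0105, 0.0, 0.004] [0.0, 0.0, 0.0]
1 x [-0.0101, -0.0, 0.0048] [0.0, 0.0, 0.0]
1 x [-0.0096, 0.0, 0.0057] [0.0, 0.0, 0.0]
1 x [-0.0091, -0.0, 0.0065] [0.0, 0.0, 0.0]
1 x [-0.0085, 0.0, 0.0073] [0.0, 0.0, 0.0]
1 x [-0.0078, -0.0, 0.008] [0.0, 0.0, 0.0]
1 x [-0.0071, 0.0, 0.0086] [0.0, 0.0, 0.0]
```

Request:
{"method": "servo_tool", "body": {
  "translation": [
    [-0.018, 0, -0.002],
    [-0.01, 0, -0.002],
    [-0.011, 0, -0.007],
    [-0.011, 0, -0.006],
    [-0.012, 0, -0.005],
    [-0.012, 0, -0.004],
    [-0.013, 0, -0.003],
    [-0.013, 0, -0.002],
    [-0.013, 0, -0.001],
    [-0.011, 0, 0]
  ],
  "turn": [
    [0, 0, 0],
    [0, 0, 0],
    [0, 0, 0],
    [0, 0, 0],
    [0, 0, 0],
    [0, 0, 0],
    [0, 0, 0],
    [0, 0, 0],
    [0, 0, 0],
    [0, 0, 0]
  ]
}}

```text
clock: 3.85
tool_pos: [0.5551, -0.0728, 0.2048]
eef_rot: [0.999, -0.051, -0.0, 0.0]
contact_force: [-0.3, -0.1, 0.6]
opening: 0.001
finger_force: 0.0
```

```bash
cat >> h.py <<'E'
def coverang(n="side"):
    from plant import optics
    d=optics.snapshot(n); c=inU(cloud(d).reshape(-1,3)); cv2.imwrite("/tmp/x.png",d["img"][:,:,::-1])
    m=(abs(c[:,1])<125)&(abs(c[:,1])>50)&(np.hypot(c[:,0]+105,c[:,2]-75)<125)&(np.hypot(c[:,0]+105,c[:,2]-75)>50)&(c[:,2]>80)&(c[:,0]<0)
    th=np.degrees(np.arctan2(c[m][:,2]-75,c[m][:,0]+105)); h,e=np.histogram(th,np.arange(20,160,4)); print("cover",[(int(b),int(a)) for a,b in zip(h,e) if a>60]); return d
E
python3 - <<'E'
from h import *
from plant import r
s=r.get_state(); print(inU(s["tool_pos"]),s["clock"],s["q"].round(3),s["contact_force"]); coverang()
E
```

```text
[-101.52713709   -1.55863409  204.82663239] 3.85 [ 0.089  0.608 -0.068  1.777  0.057  0.758 -1.68 ] [-0.26969417 -0.1469752   0.56520354]
cover [(48, 728), (52, 877)]
```

```bash
cp /tmp/x.png pics/a.png
```

```text
(no output)
```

View pics/a.png

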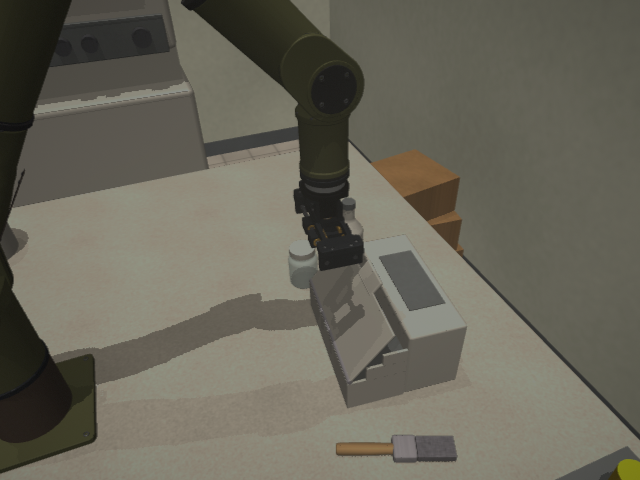

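The cover is still up in the picture (tab near (370,270)), and the closed fingers passed over it. I'll retry with the tip deeper behind the tab.

Request:
{"method": "servo_tool", "body": {
  "translation": [
    [0.01, 0, -0.03],
    [0.04, 0, 0],
    [0.04, 0, 0],
    [0.037, 0.001, 0],
    [0, 0, 0.035],
    [0, 0, 0.025],
    [0, 0, 0.011],
    [-0.01, 0, 0],
    [-0.01, 0, 0],
    [-0.01, 0, 0]
  ],
  "turn": [
    [0, 0, 0],
    [0, 0, 0],
    [0, 0, 0],
    [0, 0, 0],
    [0, 0, 0],
    [0, 0, 0],
    [0, 0, 0],
    [0, 0, 0],
    [0, 0, 0],
    [0, 0, 0]
  ]
}}

```text
clock: 5.15
tool_pos: [0.6552, -0.084, 0.1662]
eef_rot: [0.999, -0.051, 0.004, 0.0]
contact_force: [8.4, -1.6, 6.7]
opening: 0.004
finger_force: 5.1
```

Run:
```python
from h import *
from plant import r
s=r.get_state(); print(inU(s["tool_pos"]),s["clock"],s["q"].round(3),s["contact_force"]); coverang()
```

```text
[ -0.78678778  -1.96841767 166.16274727] 5.15 [ 0.09   0.781 -0.062  1.508  0.058  0.845 -1.664] [ 8.36570205 -1.59213853  6.72989842]
cover [(48, 103), (52, 1871)]
```

Request:
{"method": "servo_tool", "body": {
  "translation": [
    [-0.01, 0, -0.003],
    [-0.01, 0, -0.005],
    [-0.01, 0, -0.005],
    [-0.01, 0, -0.005]
  ],
  "turn": [
    [0, 0, 0],
    [0, 0, 0],
    [0, 0, 0],
    [0, 0, 0]
  ]
}}

```text
clock: 5.7
tool_pos: [0.6197, -0.0802, 0.187]
eef_rot: [0.999, -0.051, 0.009, 0.0]
contact_force: [7.2, -0.3, 11.4]
opening: 0.006
finger_force: 6.4
```

Run:
```python
from h import *
from plant import r
s=r.get_state(); print(inU(s["tool_pos"]),s["clock"],s["q"].round(3),s["contact_force"]); coverang()
```

```text
[-36.50026423  -1.99596412 186.99628094] 5.7 [ 0.091  0.705 -0.064  1.617  0.058  0.804 -1.67 ] [ 7.22601634 -0.32094149 11.40616151]
cover [(64, 148), (68, 1398)]
```

Request:
{"method": "servo_tool", "body": {
  "translation": [
    [-0.011, 0, -0.002],
    [-0.011, 0, -0.001],
    [-0.012, 0, 0],
    [-0.012, 0, 0],
    [-0.012, 0, 0],
    [-0.012, 0, 0.001]
  ],
  "turn": [
    [0, 0, 0],
    [0, 0, 0],
    [0, 0, 0],
    [0, 0, 0],
    [0, 0, 0],
    [0, 0, 0]
  ]
}}

```text
clock: 6.5
tool_pos: [0.5582, -0.0737, 0.197]
eef_rot: [0.999, -0.051, 0.019, 0.0]
contact_force: [-1.3, -1.2, 68.6]
opening: 0.001
finger_force: 34.0
```

Run:
```python
from h import *
from plant import r
s=r.get_state(); print(inU(s["tool_pos"]),s["clock"],s["q"].round(3),s["contact_force"]); coverang()
```

```text
[-98.35460958  -2.06967339 197.00715784] 6.5 [ 0.09   0.607 -0.067  1.816  0.062  0.684 -1.685] [-1.25945234 -1.20265133 68.57420584]
cover [(88, 74), (92, 499)]
```

Request:
{"method": "servo_tool", "body": {
  "translation": [
    [0, 0, -0.005],
    [0, 0, -0.003]
  ],
  "turn": [
    [0, 0, 0],
    [0, 0, 0]
  ]
}}

```text
clock: 6.8
tool_pos: [0.5475, -0.0726, 0.1975]
eef_rot: [0.999, -0.051, 0.007, -0.0]
contact_force: [1.0, 1.1, 13.3]
opening: 0.004
finger_force: 7.0
```

Run:
```python
from h import *
from plant import r
s=r.get_state(); print(inU(s["tool_pos"]),s["clock"],s["contact_force"],s["moment"]); d=coverang()
cv2.imwrite("pics/b.png",cv2.resize(d["img"][220:400,260:460,::-1],None,fx=4,fy=3.3))
```

```text
[-109.05593887   -2.10899139  197.46159918] 6.8 [ 1.02519881  1.13878124 13.27343674] [0.19611633 0.02188837 0.01750238]
cover [(92, 80), (96, 314)]
```

View pics/b.png

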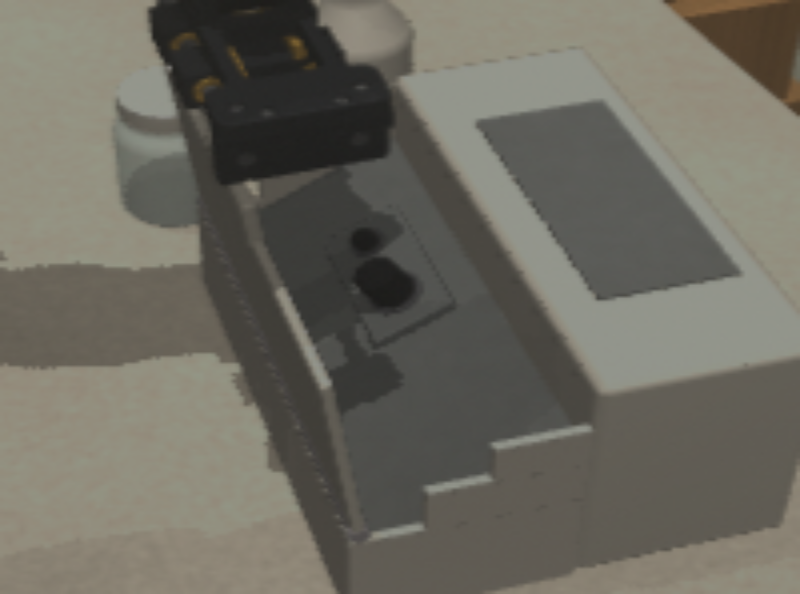

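Crop: the cover is near vertical, with the cassette showing. The plunger is at about px (356,306) and the stud at about (351,293). I'll carry on opening with the tip a little higher.

Request:
{"method": "servo_tool", "body": {
  "translation": [
    [-0.003, 0, -0.006],
    [-0.01, 0, 0],
    [-0.011, 0, 0.002],
    [-0.011, 0, 0.003],
    [-0.011, 0, 0.003]
  ],
  "turn": [
    [0, 0, 0],
    [0, 0, 0],
    [0, 0, 0],
    [0, 0, 0],
    [0, 0, 0]
  ]
}}

```text
clock: 7.48
tool_pos: [0.4966, -0.0678, 0.1901]
eef_rot: [0.999, -0.051, 0.001, 0.0]
contact_force: [-0.3, 0.2, 4.0]
opening: 0.003
finger_force: 2.3
```

Run:
```python
from h import *
from plant import r
s=r.get_state(); print(inU(s["tool_pos"]),s["clock"],s["q"].round(3),s["contact_force"],s["moment"]); coverang()
```

```text
[-160.16246027   -2.84943114  190.14238331] 7.475 [ 0.088  0.559 -0.069  1.962  0.063  0.621 -1.694] [-0.31871032  0.15255294  3.99528759] [ 0.08651699 -0.04191135  0.06083256]
cover [(100, 74), (104, 189)]
```

Request:
{"method": "servo_tool", "body": {
  "translation": [
    [-0.008, 0, 0.007],
    [-0.009, 0, 0.007],
    [-0.009, 0, 0.007],
    [-0.008, 0, 0.008],
    [-0.007, 0, 0.008]
  ],
  "turn": [
    [0, 0, 0],
    [0, 0, 0],
    [0, 0, 0],
    [0, 0, 0],
    [0, 0, 0]
  ]
}}

```text
clock: 8.15
tool_pos: [0.4372, -0.0618, 0.1517]
eef_rot: [0.999, -0.05, -0.017, -0.0]
contact_force: [-28.6, 7.1, 30.8]
opening: 0.005
finger_force: 21.3
```

Run:
```python
from h import *
from plant import r
s=r.get_state(); print(inU(s["tool_pos"]),s["clock"],s["q"].round(3),s["contact_force"],s["moment"]); coverang();coverang("top")
```

```text
[-219.91401666   -3.23393013  151.71403593] 8.15 [ 0.077  0.579 -0.063  2.133  0.074  0.467 -1.714] [-28.56067867   7.07635595  30.80608705] [1.67111995 6.22072455 0.01359735]
cover [(128, 691), (132, 463)]
cover [(128, 237), (132, 835)]
```

Request:
{"method": "servo_tool", "body": {
  "translation": [
    [-0.01, 0, -0.01],
    [-0.01, 0, -0.03],
    [0, 0, -0.05],
    [0.025, 0, 0],
    [0.03, 0, 0],
    [0, 0, 0]
  ],
  "turn": [
    [0, 0, 0],
    [0, 0, 0],
    [0, 0, 0],
    [0, 0, 0],
    [0, 0, 0],
    [0, 0, 0]
  ]
}}

```text
clock: 9.0
tool_pos: [0.4927, -0.0674, 0.2424]
eef_rot: [0.999, -0.051, 0.001, -0.0]
contact_force: [-0.2, -0.2, 0.4]
opening: 0.004
finger_force: 0.0
```

Run:
```python
from h import *
from plant import r
s=r.get_state(); print(inU(s["tool_pos"]),s["clock"],s["q"].round(3),s["contact_force"],s["moment"]); d=coverang()
cv2.imwrite("pics/c.png",cv2.resize(d["img"][180:420,230:470,::-1],None,fx=2.5,fy=2.5))
```

```text
[-164.10877816   -2.86620846  242.4029935 ] 9.0 [ 0.093  0.478 -0.075  1.909  0.051  0.755 -1.683] [-0.24361446 -0.2223826   0.36857387] [ 0.04795446  0.0668552  -0.04425971]
cover [(128, 898), (132, 617)]
```

View pics/c.png

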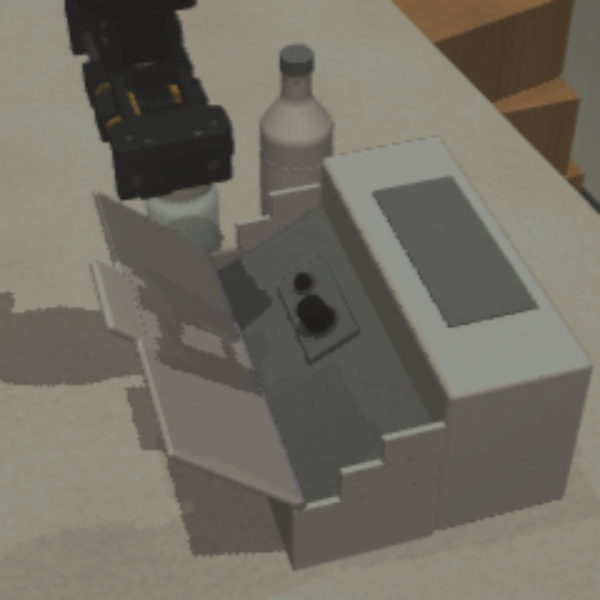

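The cover is about three quarters open (tab at crop (120,300)); plunger at crop (316,314), stud at (303,282). Now I'll press the inner face straight down.

Request:
{"method": "servo_tool", "body": {
  "translation": [
    [-0.012, 0, 0.04],
    [-0.01, 0, 0.028],
    [0, 0, 0.01],
    [0, 0, 0.01],
    [-0.001, 0, 0.01],
    [-0.001, 0, 0.008],
    [0, 0, 0]
  ],
  "turn": [
    [0, 0, 0],
    [0, 0, 0],
    [0, 0, 0],
    [0, 0, 0],
    [0, 0, 0],
    [0, 0, 0],
    [0, 0, 0]
  ]
}}

```text
clock: 9.93
tool_pos: [0.4674, -0.0649, 0.1364]
eef_rot: [0.999, -0.051, -0.0, 0.0]
contact_force: [-0.4, 0.6, 0.6]
opening: 0.004
finger_force: 0.0
```

Run:
```python
from h import *
from plant import r
s=r.get_state(); print(inU(s["tool_pos"]),s["clock"],s["q"].round(3),s["contact_force"],s["moment"]); d=coverang()
```

```text
[-189.58733135   -3.03916175  136.394283  ] 9.925 [ 0.077  0.623 -0.058  2.096  0.082  0.425 -1.716] [-0.36572137  0.59826665  0.64357361] [0.06913421 0.01775832 0.02601345]
cover [(132, 388), (136, 626)]
```

```bash
cat >> h.py <<'E'
def coverfit(n="side"):
    from plant import optics
    d=optics.snapshot(n); c=inU(cloud(d).reshape(-1,3)); rr=np.hypot(c[:,0]+105,c[:,2]-75)
    m=(abs(c[:,1])<130)&(abs(c[:,1])>50)&(rr<120)&(rr>30)&(c[:,0]<-108)&(c[:,2]>85); a=c[m]
    l=cv2.fitLine(np.float32(a[:,[0,2]]),cv2.DIST_HUBER,0,.01,.01).ravel(); e=abs((a[:,[0,2]]-l[2:])@[-l[1],l[0]])
    print(n,len(a),"slope deg",np.degrees(np.arctan2(l[1],l[0]))%180,"through",l[2:],"res",np.median(e)); return d
E
python3 - <<'E'
from h import *
coverfit();coverfit("top")
E
```

```text
side 1257 slope deg 139.75761 through [-159.5419   128.01625] res 0.497664133046138
top 892 slope deg 139.79807 through [-155.07307  122.51216] res 0.9158246548768654
```

Run:
```python
from h import *
from plant import r,optics
s=r.get_state(); p=np.array(s["tool_pos"]); R=Ro.from_quat(s["eef_rot"])
out=[]
for n in("side","top"):
    d=optics.snapshot(n); im=d["img"][:,:,::-1].copy()
    for L,c in((0,(0,0,255)),(.019,(0,255,0)),(.064,(255,0,0)),(.15,(0,255,255))):
        u=proj(d,p-R.apply([0,0,L])); cv2.circle(im,tuple(int(round(x)) for x in u),2,c,-1); 
        if L==0: u0=u; print(n,u)
    x,y=int(u0[0])-60,int(u0[1])-100
    out.append(cv2.resize(im[max(y,0):max(y,0)+180,max(x,0):max(x,0)+130],None,fx=3,fy=3))
cv2.imwrite("pics/d.png",np.hstack(out))
```

```text
side [282.36730477 313.98677277]
top [374.50002331 299.79778784]
```

View pics/d.png

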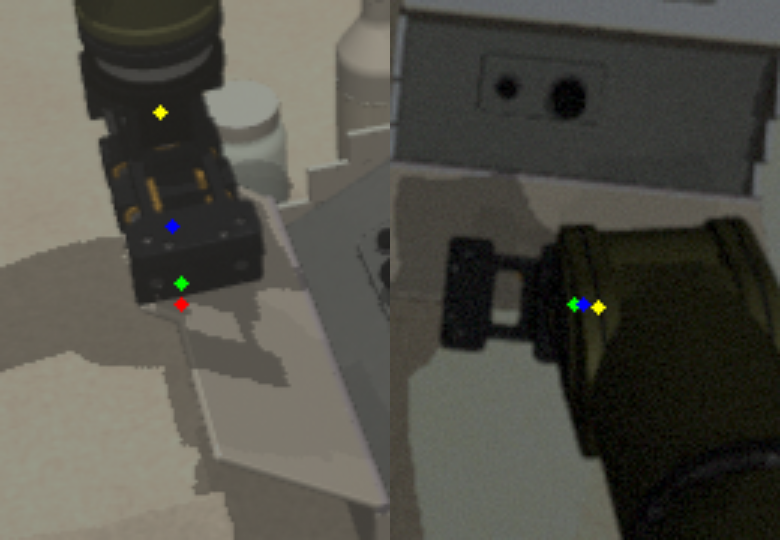

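Run:
```python
from h import *
d=dict(np.load("side0.npz"))
T=np.array([.4927,-.0674,.2424]); R=Ro.from_quat([.999,-.051,.001,0])
for o in ([0,0,0],[0,0,-.019],[0,0,-.064],[.037,.093,-.064],[-.037,.093,-.064],[.037,-.093,-.064],[.037,.093,-.1]):
    print(o,(proj(d,T+R.apply(o))-[230,180])*2.5, T+R.apply(o))
```

```text
[0, 0, 0] [154.8838672  219.11965005] [ 0.4927 -0.0674  0.2424]
[0, 0, -0.019] [152.93398842 197.77186841] [ 0.49266206 -0.06739806  0.26139996]
[0, 0, -0.064] [148.08614729 144.69643899] [ 0.49257221 -0.06739348  0.30639987]
[0.037, 0.093, -0.064] [240.76373153 222.32088006] [ 0.51990897 -0.16367794  0.30646427]
[-0.037, 0.093, -0.064] [120.01780238 246.68172601] [ 0.44629383 -0.15614203  0.30631651]
[0.037, -0.093, -0.064] [171.17184384  60.81541936] [0.53885058 0.02135508 0.30648323]
[0.037, 0.093, -0.1] [239.1729504  175.55279893] [ 0.51983709 -0.16367427  0.3424642 ]
```

```bash
cat >> h.py <<'E'
def handpts(names=("side","top")):
    from plant import r,optics
    s=r.get_state(); p=np.array(s["tool_pos"]); R=Ro.from_quat(s["eef_rot"]); out=[]
    for n in names:
        d=optics.snapshot(n); W=cloud(d).reshape(-1,3); W=W[~np.isnan(W).any(1)]; I=None
        t=R.inv().apply(W-p)*1000; out.append(t[(abs(t[:,0])<90)&(abs(t[:,1])<120)&(t[:,2]>-160)&(t[:,2]<30)])
    return out
E
python3 - <<'E'
from h import *
for t in handpts():
    for z in range(-160,30,10):
        q=t[(t[:,2]>=z)&(t[:,2]<z+10)]
        if len(q): print(z,len(q),"x",np.percentile(q[:,0],[2,98]).round(),"y",np.percentile(q[:,1],[2,50,98]).round())
    print()
E
```

```text
-160 146 x [-19.  24.] y [ 5. 11. 17.]
-150 153 x [-21.  22.] y [-16.  10.  17.]
-140 1056 x [-32.  32.] y [-0. 70. 93.]
-130 293 x [-34.  32.] y [-48.  90.  94.]
-120 516 x [-33.  34.] y [-78.  21.  91.]
-110 342 x [-33.  34.] y [-79.  83.  86.]
-100 184 x [-33.  33.] y [-80.  84.  85.]
-40 34 x [-28. -15.] y [-33.  29.  32.]
-30 79 x [-19.  -3.] y [ 17.  30. 102.]
-20 379 x [-8.  8.] y [ 11.  72. 118.]
-10 305 x [ 7. 20.] y [  3.  63. 117.]
0 322 x [18. 31.] y [ -8.  61. 116.]
10 346 x [30. 43.] y [-19.  55. 117.]
20 350 x [42. 55.] y [-28.  53. 117.]

-160 11 x [-10.  18.] y [-40. -40. -40.]
-150 11 x [-21.  21.] y [-40. -40. -39.]
-140 761 x [-32.  32.] y [-92. -74. -41.]
-130 36 x [-34.  29.] y [-93. -79. -45.]
-120 4 x [16. 24.] y [-60. -54. -38.]
-110 45 x [-27.  26.] y [-62. -48. -35.]
-30 12 x [-8. -1.] y [-115.  -75.  -40.]
-20 154 x [-8.  8.] y [-119.  -96.  -40.]
-10 117 x [ 5. 21.] y [-119.  -99.  -40.]
0 87 x [15. 32.] y [-119. -103.  -37.]
10 187 x [28. 43.] y [-118.  -71.  -24.]
20 259 x [40. 55.] y [-117.  -64.  -15.]
```

Request:
{"method": "servo_tool", "body": {
  "translation": [
    [0, 0, -0.05],
    [0, 0, -0.05],
    [0, 0, -0.05],
    [0, 0, -0.03]
  ],
  "turn": [
    [0, 0, 0],
    [0, 0, 0],
    [0, 0, 0],
    [0, 0, 0]
  ]
}}

```text
clock: 10.78
tool_pos: [0.468, -0.065, 0.3194]
eef_rot: [0.999, -0.051, 0.002, 0.0]
contact_force: [0.4, 0.6, 0.2]
opening: 0.005
finger_force: 0.0
```

Run:
```python
from h import *
from plant import r
s=r.get_state(); print(s["tool_pos"],s["opening"])
for t in handpts(("side",)):
    for z in range(-160,30,10):
        q=t[(t[:,2]>=z)&(t[:,2]<z+10)]
        if len(q): print(z,len(q),"x",np.percentile(q[:,0],[2,98]).round(),"y",np.percentile(q[:,1],[2,50,98]).round())
d=coverfit(); p=np.array(s["tool_pos"]); u=proj(d,p).astype(int); print(u)
im=d["img"][:,:,::-1].copy(); cv2.circle(im,tuple(int(a) for a in u),1,(0,0,255),-1)
cv2.imwrite("pics/e.png",cv2.resize(im[max(0,u[1]-100):u[1]+80,max(0,u[0]-90):u[0]+110],None,fx=4,fy=3.3))
```

```text
[ 0.46798692 -0.064987    0.31939507] 0.005160301998749484
-160 226 x [-19.  23.] y [-2. 10. 17.]
-150 250 x [-21.  23.] y [-35.  10.  17.]
-140 1270 x [-33.  31.] y [-68.  68.  93.]
-130 492 x [-34.  33.] y [-68.  90.  93.]
-120 634 x [-33.  33.] y [-80.  20.  91.]
-110 439 x [-33.  33.] y [-80.  84.  86.]
-100 302 x [-33.  33.] y [-80.  84.  86.]
-50 26 x [-9. 10.] y [11. 13. 15.]
-40 59 x [-10.  11.] y [ 9. 13. 15.]
-30 9 x [-10.   9.] y [-6. 10. 11.]
side 2057 slope deg 139.67812 through [-159.52846  128.03299] res 0.523331181986034
[273 234]
```

View pics/e.png

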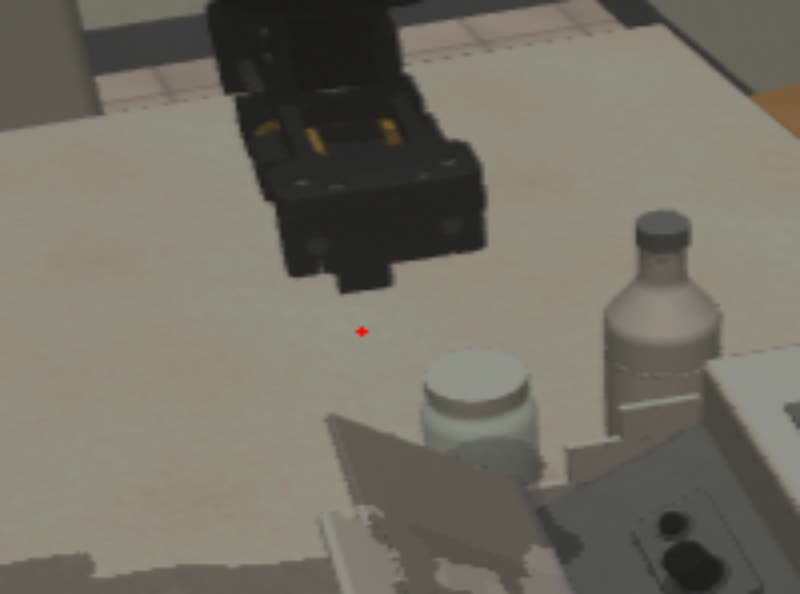

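The red TCP dot sits well below the real finger ends. Combined with the contact heights, the real finger tip is about 28 mm behind the reported TCP, so I'll use that offset from here. Now to finish pressing the cover down.

Request:
{"method": "servo_tool", "body": {
  "translation": [
    [0, 0, 0.055],
    [0, 0, 0.055],
    [0, 0, 0.055],
    [0, 0, 0.018],
    [0, 0, 0.006],
    [0, 0, 0.006],
    [0, 0, 0.005],
    [0, 0, 0.003],
    [0, 0, 0]
  ],
  "turn": [
    [0, 0, 0],
    [0, 0, 0],
    [0, 0, 0],
    [0, 0, 0],
    [0, 0, 0],
    [0, 0, 0],
    [0, 0, 0],
    [0, 0, 0],
    [0, 0, 0]
  ]
}}

```text
clock: 12.0
tool_pos: [0.4701, -0.0653, 0.1174]
eef_rot: [0.999, -0.051, 0.004, 0.0]
contact_force: [-3.0, -0.8, 33.1]
opening: 0.006
finger_force: 12.5
```

Run:
```python
from h import *
from plant import r
s=r.get_state(); print(inU(s["tool_pos"]),s["q"].round(3),s["contact_force"]);coverfit()
```

```text
[-186.82134137   -3.18818317  117.37995349] [ 0.074  0.659 -0.053  2.111  0.093  0.366 -1.728] [-3.04877959 -0.76573824 33.08861336]
side 1392 slope deg 145.15027 through [-164.61952  122.55798] res 0.5934188159082643
```

Request:
{"method": "servo_tool", "body": {
  "translation": [
    [0, 0, -0.04],
    [0, 0, -0.06],
    [0, 0, -0.06],
    [0, 0, 0]
  ],
  "turn": [
    [0, 0, 0],
    [0, 0, 0],
    [0, 0, 0],
    [0, 0, 0]
  ]
}}

```text
clock: 12.55
tool_pos: [0.4707, -0.0651, 0.2784]
eef_rot: [0.999, -0.051, 0.006, 0.0]
contact_force: [0.5, -0.7, -0.1]
opening: 0.006
finger_force: 0.0
```

Run:
```python
from h import *
from plant import r,optics
s=r.get_state(); print(inU(s["tool_pos"]),s["contact_force"])
d=coverfit("side"); t=optics.snapshot("top")
print("side est", inU(px2z(d,356.3,305.8,.1127)),"stud",inU(px2z(d,351.5,292.7,.0989)))
print("top est", inU(px2z(t,373.7,232,.1127)),"stud",inU(px2z(t,353.3,228.3,.0989)))
# depth: points above panel
n=np.array([-.5,0,.866])
for k in(d,t):
    W=cloud(k); c=inU(W.reshape(-1,3)); h=(c-[-35,0,85])@n
    m=(abs(c[:,1])<120)&(c[:,0]<-8)&(c[:,0]>-95)
    for lo,hi in((28,36),(12,20)):
        q=c[m&(h>lo)&(h<hi)]; print(lo,len(q),np.median(q,0).round(1),q.min(0).round(1),q.max(0).round(1),np.median(h[m&(h>lo)&(h<hi)]))
    q=c[m&(h>6)&(h<11)];print("cass",len(q),np.percentile(q[:,1],[1,99]))
im=[cv2.resize(k["img"][v-50:v+50,u-50:u+50,::-1],None,fx=4,fy=4,interpolation=cv2.INTER_NEAREST) for k,u,v in((d,356,303),(t,366,231))]
cv2.imwrite("pics/f.png",np.hstack(im))
```

```text
[-186.26274597   -2.95853805  278.44520332] [ 0.45048751 -0.73075199 -0.14849696]
side 2270 slope deg 145.23523 through [-164.6758    122.568016] res 0.5714255883715171
side est [-45.02452007   0.90641526 112.7       ] stud [-38.28570647  52.45305624  98.9       ]
top est [-44.47008862   9.06337617 112.7       ] stud [-39.0478469   53.16119392  98.9       ]
28 88 [-47.5  10.8 113.1] [-57.3  -0.5 107.3] [-37.2  22.8 119.7] 30.532014342000853
12 66 [-38.8  10.6  99.9] [-48.5  -1.6  93.5] [-30.4  62.7 108.6] 14.781143953953066
cass 392 [-13.66611277  75.13131681]
28 77 [-48.   10.9 112.9] [-57.8  -0.8 107.2] [-38.2  21.5 120.6] 30.55202446875715
12 46 [-38.   51.3 100.8] [-45.1   1.8  94.4] [-22.7  73.8 107.7] 14.607104174737842
cass 371 [-13.28348472  73.42043381]
```

View pics/f.png

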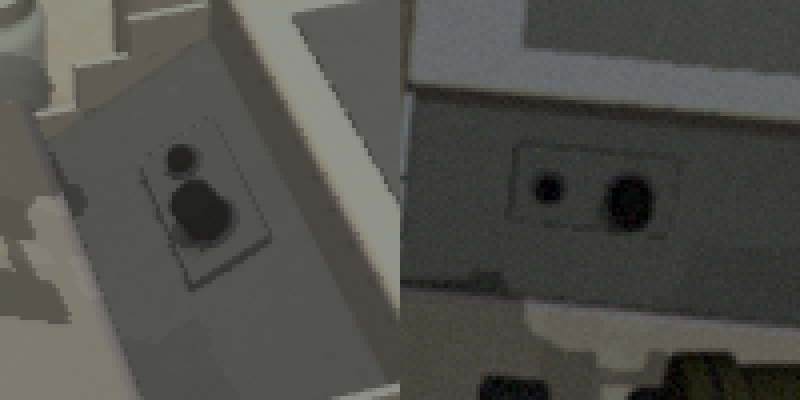

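The crop matches the depth data: cassette middle y≈+31, plunger y≈+11, stud y≈+55 in the unit frame. Next I'll line up along the panel normal.

```bash
cat >> h.py <<'E'
D=28.5; NP=np.array([-.5,0,.866]); P0=np.array([-49.5,11,113])
E
python3 - <<'E'
from h import *
from plant import r
s=r.get_state(); R=toolR(np.pi/6,-1)
show([(P0+NP*(60-D),R,8),(P0+NP*(8-D),R,4),(P0+NP*(-2-D),R,4)],s)
E
```

```text
8 x [0.0114, -0.0017, 0.0201] [-0.0002, 0.0652, 0.0007]
4 x [0.0, 0.0, 0.013] [0.0, 0.0, 0.0]
4 x [0.0, 0.0, 0.0025] [0.0, 0.0, 0.0]
```

Request:
{"method": "servo_tool", "body": {
  "translation": [
    [0.0114, -0.0017, 0.0201],
    [0.0114, -0.0017, 0.0201],
    [0.0114, -0.0017, 0.0201],
    [0.0114, -0.0017, 0.0201],
    [0.0114, -0.0017, 0.0201],
    [0.0114, -0.0017, 0.0201],
    [0.0114, -0.0017, 0.0201],
    [0.0114, -0.0017, 0.0201],
    [0, 0, 0],
    [0, 0, 0]
  ],
  "turn": [
    [0, 0.0652, 0],
    [0, 0.0652, 0],
    [0, 0.0652, 0],
    [0, 0.0652, 0],
    [0, 0.0652, 0],
    [0, 0.0652, 0],
    [0, 0.0652, 0],
    [0, 0.0652, 0],
    [0, 0, 0],
    [0, 0, 0]
  ]
}}

```text
clock: 13.9
tool_pos: [0.5796, -0.0714, 0.1785]
eef_rot: [0.979, -0.051, 0.195, 0.017]
contact_force: [-0.4, 1.0, -0.2]
opening: 0.008
finger_force: 0.0
```

Run:
```python
from h import *
from plant import r
s=r.get_state(); R=toolR(np.pi/6,-1); print(inU(s["tool_pos"]),s["q"].round(3),s["contact_force"],(Ro.from_quat(s["eef_rot"]).inv()*R).as_rotvec())
show([(P0+NP*(8-D),R,4),(P0+NP*(-2-D),R,4)],s)
coverfit()
t,=handpts(("side",)); 
for z in range(-70,10,5):
    q=t[(t[:,2]>=z)&(t[:,2]<z+5)&(abs(t[:,1])<25)&(abs(t[:,0])<15)]
    if len(q): print(z,len(q),q.min(0).round(),q.max(0).round())
```

```text
[-77.35066625   2.42282621 178.48823656] [ 0.005  0.575  0.017  2.15   0.972  0.045 -2.621] [-0.43328272  0.96268303 -0.23997016] [0.01130425 0.13041354 0.00673001]
4 x [-0.0003, -0.0023, 0.0229] [0.0028, 0.0326, 0.0017]
4 x [0.0, 0.0, 0.0025] [0.0, 0.0, 0.0]
side 2268 slope deg 145.21071 through [-164.56026  122.56652] res 0.5647320811983237
```

The wrist is at its limit (q6≈0.04), so I can't get the full 30° tilt. I'll press with about 8° of tilt instead, putting the finger's rear edge on the cap and moving along the panel normal.

```bash
cat >> h.py <<'E'
PT=.14; RP=toolR(PT,-1)
def presspt(h): # TCP in unit mm for corner h mm above the cap's out position
    xh=np.array([np.cos(PT),0,np.sin(PT)]); zh=np.array([np.sin(PT),0,-np.cos(PT)])
    return P0+3*np.array([.866,0,.5])-9*xh+h*NP+D*zh
E
python3 - <<'E'
from h import *
from plant import r
s=r.get_state()
q=P0+NP*60+[-12,0,-D+15]; print(q,presspt(45))
show([(presspt(45),RP,6),(presspt(5),RP,5)],s)
E
```

```text
[-91.5   11.   151.46] [-74.3369652   11.         123.99295608]
6 x [-0.0022, -0.0015, 0.0089] [0.0021, -0.0424, 0.0007]
5 x [0.003, 0.0, 0.0074] [0.0, 0.0, 0.0]
```

Request:
{"method": "servo_tool", "body": {
  "translation": [
    [-0.0022, -0.0015, 0.0089],
    [-0.0022, -0.0015, 0.0089],
    [-0.0022, -0.0015, 0.0089],
    [-0.0022, -0.0015, 0.0089],
    [-0.0022, -0.0015, 0.0089],
    [-0.0022, -0.0015, 0.0089],
    [0, 0, 0]
  ],
  "turn": [
    [0.002, -0.0424, 0],
    [0.002, -0.0424, 0],
    [0.002, -0.0424, 0],
    [0.002, -0.0424, 0],
    [0.002, -0.0424, 0],
    [0.002, -0.0424, 0],
    [0, 0, 0]
  ]
}}

```text
clock: 14.88
tool_pos: [0.5843, -0.0633, 0.1241]
eef_rot: [0.996, -0.051, 0.07, 0.004]
contact_force: [-0.2, -0.2, 0.2]
opening: 0.007
finger_force: 0.0
```

Run:
```python
from h import *
from plant import r
s=r.get_state(); print(inU(s["tool_pos"]),presspt(45),s["q"].round(3),s["contact_force"],(Ro.from_quat(s["eef_rot"]).inv()*RP).as_rotvec())
show([(presspt(5),RP,5)],s)
```

```text
[-73.54263144  11.04267247 124.1347022 ] [-74.3369652   11.         123.99295608] [ 0.309  0.745 -0.48   1.904  0.729  0.521 -2.341] [-0.21078123 -0.2029365   0.23693656] [ 3.30899427e-05 -5.86487470e-04  4.14606128e-03]
5 x [0.0028, 0.0, 0.0074] [0.0, -0.0001, 0.0008]
```

Request:
{"method": "servo_tool", "body": {
  "translation": [
    [0.0028, 0, 0.0074],
    [0.0028, 0, 0.0074],
    [0.0028, 0, 0.0074],
    [0.0028, 0, 0.0074],
    [0.0028, 0, 0.0074],
    [0.0008, 0, 0.0018],
    [0.0008, 0, 0.0018],
    [0.0008, 0, 0.0018],
    [0, 0, 0]
  ],
  "turn": [
    [0, 0, 0],
    [0, 0, 0],
    [0, 0, 0],
    [0, 0, 0],
    [0, 0, 0],
    [0, 0, 0],
    [0, 0, 0],
    [0, 0, 0],
    [0, 0, 0]
  ]
}}

```text
clock: 16.0
tool_pos: [0.6065, -0.0656, 0.0854]
eef_rot: [0.996, -0.051, 0.071, 0.005]
contact_force: [-2.3, 0.0, 4.2]
opening: 0.005
finger_force: 2.6
```

```bash
cat >> h.py <<'E'
def hh(s): # corner height rel. to cap out, and along-slope error
    e=inU(s["tool_pos"])-presspt(0); return e@NP, e@np.array([.866,0,.5]), e[1]
E
python3 - <<'E'
from h import *
from plant import r
s=r.get_state(); f=RU.inv().apply(s["contact_force"]); print(hh(s),s["q"].round(3),f,f@NP)
show([(presspt(-26),RP,13)],s)
E
```

```text
(np.float64(-0.0090621180035656), np.float64(0.7368883327727044), np.float64(0.1245189476684967)) [ 0.277  0.822 -0.432  1.863  0.774  0.48  -2.368] [-2.24280481 -0.23520328  4.20977522] 4.767067742087172
13 x [0.0007, 0.0, 0.0019] [0.0001, -0.0001, 0.0004]
```

Request:
{"method": "servo_tool", "body": {
  "translation": [
    [0.0009, 0, 0.0021],
    [0.0009, 0, 0.0021],
    [0.0009, 0, 0.0021],
    [0.0009, 0, 0.0021],
    [0.0009, 0, 0.0021],
    [0.0009, 0, 0.0021],
    [0.0009, 0, 0.0021],
    [0.0009, 0, 0.0021],
    [0.0009, 0, 0.0021]
  ],
  "turn": [
    [0, 0, 0],
    [0, 0, 0],
    [0, 0, 0],
    [0, 0, 0],
    [0, 0, 0],
    [0, 0, 0],
    [0, 0, 0],
    [0, 0, 0],
    [0, 0, 0]
  ]
}}

```text
clock: 17.12
tool_pos: [0.6164, -0.0666, 0.0681]
eef_rot: [0.996, -0.051, 0.07, 0.005]
contact_force: [-5.7, -0.7, 10.3]
opening: 0.006
finger_force: 5.7
```

Run:
```python
from h import *
from plant import r
s=r.get_state(); f=RU.inv().apply(s["contact_force"]); print(hh(s),s["q"].round(3),f,f@NP)
```

```text
(np.float64(-19.98038068604152), np.float64(0.7312643449146226), np.float64(0.1272893732839364)) [ 0.266  0.857 -0.416  1.84   0.789  0.468 -2.374] [-5.54766782 -1.2944505  10.34548227] 11.733021553582038
```

Spring force is 11.7 N at 20 mm. I'll go about 4 mm further to reach the stop, then hold.

Request:
{"method": "servo_tool", "body": {
  "translation": [
    [0.0008, 0, 0.0018],
    [0.0004, 0, 0.0009],
    [0.0004, 0, 0.0009],
    [0, 0, 0],
    [0, 0, 0],
    [0, 0, 0],
    [0, 0, 0]
  ],
  "turn": [
    [0, 0, 0],
    [0, 0, 0],
    [0, 0, 0],
    [0, 0, 0],
    [0, 0, 0],
    [0, 0, 0],
    [0, 0, 0]
  ]
}}

```text
clock: 18.0
tool_pos: [0.6173, -0.0667, 0.0664]
eef_rot: [0.996, -0.051, 0.07, 0.005]
contact_force: [-13.7, 0.8, 24.7]
opening: 0.006
finger_force: 14.5
```

Run:
```python
from h import *
from plant import r
s=r.get_state(); f=RU.inv().apply(s["contact_force"]); print(hh(s),s["q"].round(3),f,f@NP)
```

```text
(np.float64(-21.87934148585459), np.float64(0.681504105360272), np.float64(0.12017229854200373)) [ 0.264  0.861 -0.414  1.837  0.791  0.468 -2.375] [-13.72207942  -0.62753735  24.71648088] 28.26551214816414
```

At the hard stop. I'll hold a bit longer, then withdraw.

Request:
{"method": "servo_tool", "body": {
  "translation": [
    [0, 0, 0],
    [0, 0, 0],
    [0, 0, 0],
    [0, 0, 0],
    [0, 0, 0],
    [-0.0028, 0, -0.0074],
    [-0.0028, 0, -0.0074],
    [-0.0028, 0, -0.0074],
    [-0.0056, 0, -0.0148],
    [-0.0056, 0, -0.0148]
  ],
  "turn": [
    [0, 0, 0],
    [0, 0, 0],
    [0, 0, 0],
    [0, 0, 0],
    [0, 0, 0],
    [0, 0, 0],
    [0, 0, 0],
    [0, 0, 0],
    [0, 0, 0],
    [0, 0, 0]
  ]
}}

```text
clock: 19.25
tool_pos: [0.5931, -0.0642, 0.1136]
eef_rot: [0.996, -0.051, 0.071, 0.004]
contact_force: [0.3, 0.1, 0.2]
opening: 0.009
finger_force: 0.0
```

Run:
```python
from h import *
from plant import r
s=r.get_state(); print(hh(s),s["q"].round(3),s["contact_force"])
R=toolR(0,-1); show([([-120,0,215],R,6),([-245,0,210],R,4),([-245,0,109],R,4)],s)
```

```text
(np.float64(31.191640277860564), np.float64(3.1595122730249674), np.float64(0.06764123780747333)) [ 0.3    0.768 -0.467  1.888  0.743  0.512 -2.348] [0.25490693 0.10515495 0.22069198]
6 x [-0.0078, 0.0018, -0.0176] [0.0002, -0.0238, 0.0008]
4 x [-0.0313, 0.0, 0.0013] [0.0, 0.0, 0.0]
4 x [0.0, 0.0, 0.0252] [0.0, 0.0, 0.0]
```

Request:
{"method": "servo_tool", "body": {
  "translation": [
    [-0.0078, 0.0018, -0.0176],
    [-0.0078, 0.0018, -0.0176],
    [-0.0078, 0.0018, -0.0176],
    [-0.0078, 0.0018, -0.0176],
    [-0.0078, 0.0018, -0.0176],
    [-0.0078, 0.0018, -0.0176],
    [-0.043, 0, 0],
    [-0.043, 0, 0],
    [-0.044, 0, 0],
    [0, 0, 0]
  ],
  "turn": [
    [0, -0.0238, 0],
    [0, -0.0238, 0],
    [0, -0.0238, 0],
    [0, -0.0238, 0],
    [0, -0.0238, 0],
    [0, -0.0238, 0],
    [0, 0, 0],
    [0, 0, 0],
    [0, 0, 0],
    [0, 0, 0]
  ]
}}

```text
clock: 20.5
tool_pos: [0.4038, -0.0564, 0.2146]
eef_rot: [0.999, -0.05, -0.002, 0.002]
contact_force: [0.6, -0.1, -0.4]
opening: 0.001
finger_force: 0.0
```

Run:
```python
from h import *
from plant import r
s=r.get_state(); print(inU(s["tool_pos"]),s["q"].round(3),s["contact_force"],coverfit("side")["t"][0])
R=toolR(0,-1); show([([-252,0,160],R,2),([-252,0,112],R,4)],s)
from h import *
d=coverfit("top"); c=inU(cloud(d).reshape(-1,3)); h=(c-[-35,0,85])@NP
m=(abs(c[:,1]-11)<10)&(c[:,0]<-8)&(c[:,0]>-95)&(h>12); print("plunger h",m.sum(),np.median(h[m]))
m=(abs(c[:,1]-56)<6)&(c[:,0]<-8)&(c[:,0]>-95)&(h>10); print("stud h",m.sum(),np.median(h[m]))
```

```text
side 2267 slope deg 145.15067 through [-164.38077  122.42525] res 0.5925115044916129
[-253.66432527   -1.36120123  214.60886351] [ 0.489  0.477 -0.686  2.159  0.495  0.668 -2.214] [ 0.63768446 -0.09195168 -0.44263887] -0.5417811622264802
2 x [0.0009, -0.0008, 0.0273] [0.0022, 0.0016, 0.0031]
4 x [0.0, 0.0, 0.012] [0.0, 0.0, 0.0]
top 2609 slope deg 145.04227 through [-165.53287  121.51847] res 1.0103715012092565
plunger h 107 29.708053180761098
stud h 29 13.737323294658065
```

The plunger is back out and the cover still fully down. Next I'll lower the finger in front of the tab end.

Request:
{"method": "servo_tool", "body": {
  "translation": [
    [0, 0, 0.03],
    [0, 0, 0.03],
    [0, 0, 0.022],
    [0, 0, 0.02],
    [0, 0, 0]
  ],
  "turn": [
    [0, 0, 0],
    [0, 0, 0],
    [0, 0, 0],
    [0, 0, 0],
    [0, 0, 0]
  ]
}}

```text
clock: 21.22
tool_pos: [0.4084, -0.0558, 0.1112]
eef_rot: [0.999, -0.051, -0.001, 0.001]
contact_force: [-0.5, -0.3, 0.0]
opening: 0.006
finger_force: 0.0
```

Run:
```python
from h import *
from plant import r
s=r.get_state(); print(inU(s["tool_pos"]),s["q"].round(3),s["contact_force"])
R=toolR(0,-1);way=[]
for th in np.arange(145,89,-5):
    t=np.radians(th); e=np.array([-105,75])+150*np.array([np.cos(t),np.sin(t)])-4*np.array([np.sin(t),-np.cos(t)])
    x=min(e[0],e[0]+8*np.sin(t))-9
    way.append(([x+2,0,e[1]-18-D+(145-th)*.15],R,1))
for w in way: print(np.round(w[0]))
show(way,s)
```

```text
[-249.20682839   -0.29183046  111.22055252] [ 0.293  0.655 -0.425  2.271  0.791  0.363 -2.481] [-4.68275646e-01 -2.80844326e-01  3.75993583e-04]
[-237.    0.  111.]
[-229.    0.  123.]
[-221.    0.  133.]
[-211.    0.  143.]
[-201.    0.  152.]
[-190.    0.  160.]
[-179.    0.  167.]
[-167.    0.  173.]
[-155.    0.  178.]
[-142.    0.  182.]
[-129.    0.  185.]
[-116.    0.  187.]
1 x [0.012, -0.0002, -0.0001] [0.0018, 0.0015, 0.0054]
1 x [0.0077, -0.0, -0.0113] [0.0, 0.0, 0.0]
1 x [0.0086, 0.0, -0.0106] [0.0, 0.0, 0.0]
1 x [0.0094, -0.0, -0.0098] [0.0, 0.0, 0.0]
1 x [0.0102, 0.0, -0.009] [0.0, 0.0, 0.0]
1 x [0.0108, 0.0, -0.0081] [0.0, 0.0, 0.0]
1 x [0.0114, -0.0, -0.0071] [0.0, 0.0, 0.0]
1 x [0.012, -0.0, -0.0061] [0.0, 0.0, 0.0]
1 x [0.0124, 0.0, -0.005] [0.0, 0.0, 0.0]
1 x [0.0127, -0.0, -0.0039] [0.0, 0.0, 0.0]
1 x [0.0129, -0.0, -0.0028] [0.0, 0.0, 0.0]
1 x [0.0131, 0.0, -0.0017] [0.0, 0.0, 0.0]
```

Request:
{"method": "servo_tool", "body": {
  "translation": [
    [0.008, 0, 0],
    [0.006, 0, 0],
    [0.006, 0, -0.005],
    [0.0045, 0, -0.006],
    [0.0045, 0, -0.006]
  ],
  "turn": [
    [0, 0, 0],
    [0, 0, 0],
    [0, 0, 0],
    [0, 0, 0],
    [0, 0, 0]
  ]
}}

```text
clock: 21.85
tool_pos: [0.4323, -0.0586, 0.1294]
eef_rot: [0.999, -0.051, -0.004, 0.001]
contact_force: [-8.1, 2.7, 4.4]
opening: 0.009
finger_force: 4.2
```

Run:
```python
from h import *
from plant import r
s=r.get_state(); print(inU(s["tool_pos"]),s["q"].round(3),s["contact_force"]);coverfit()
```

```text
[-225.17740125   -0.51386697  129.41793393] [ 0.36   0.649 -0.523  2.18   0.697  0.491 -2.381] [-8.12187018  2.71822731  4.43446244]
side 1779 slope deg 137.10295 through [-154.81305  128.49805] res 0.4784209722777186
```

The cover is swinging up (137°), so this works. Continuing.

Request:
{"method": "servo_tool", "body": {
  "translation": [
    [0.009, 0, -0.008],
    [0.0095, 0, -0.008],
    [0.0105, 0, -0.008],
    [0.011, 0, -0.008],
    [0.012, 0, -0.007],
    [0.012, 0, -0.006]
  ],
  "turn": [
    [0, 0, 0],
    [0, 0, 0],
    [0, 0, 0],
    [0, 0, 0],
    [0, 0, 0],
    [0, 0, 0]
  ]
}}

```text
clock: 22.65
tool_pos: [0.4997, -0.0658, 0.1749]
eef_rot: [0.999, -0.051, -0.001, 0.001]
contact_force: [-1.3, 0.8, -1.7]
opening: 0.007
finger_force: 0.9
```

Run:
```python
from h import *
from plant import r
s=r.get_state(); print(inU(s["tool_pos"]),s["q"].round(3),s["contact_force"]);coverfit()
R=toolR(0,-1);way=[]
for th in np.arange(105,44,-5):
    t=np.radians(th); A=np.array([np.cos(t),np.sin(t)]); N=np.array([np.sin(t),-np.cos(t)])
    e=np.array([-105,75])+135*A-4*N   # tip corner on outer face at r=135
    print(th,np.round([e[0]-9,e[1]-D]))
```

```text
[-157.29983427   -0.48692555  174.85906642] [ 0.427  0.649 -0.629  1.95   0.567  0.727 -2.217] [-1.31300804  0.76183942 -1.72468075]
side 102 slope deg 105.67454 through [-119.55103  149.28104] res 0.04053245694940588
105 [-153.  176.]
100 [-141.  179.]
95 [-130.  181.]
90 [-118.  182.]
85 [-106.  181.]
80 [-94. 180.]
75 [-83. 178.]
70 [-72. 175.]
65 [-61. 171.]
60 [-50. 165.]
55 [-40. 159.]
50 [-30. 152.]
45 [-21. 145.]
```

Request:
{"method": "servo_tool", "body": {
  "translation": [
    [0.012, 0, -0.002],
    [0.012, 0, -0.002],
    [0.012, 0, -0.001],
    [0.012, 0, 0],
    [0.012, 0, 0.001],
    [0.012, 0, 0.001],
    [0.011, 0, 0.002],
    [0.011, 0, 0.004],
    [0.011, 0, 0.005]
  ],
  "turn": [
    [0, 0, 0],
    [0, 0, 0],
    [0, 0, 0],
    [0, 0, 0],
    [0, 0, 0],
    [0, 0, 0],
    [0, 0, 0],
    [0, 0, 0],
    [0, 0, 0]
  ]
}}

```text
clock: 23.82
tool_pos: [0.605, -0.0761, 0.1655]
eef_rot: [0.999, -0.051, -0.001, 0.001]
contact_force: [-1.8, 0.3, -0.2]
opening: 0.006
finger_force: 0.8
```

Run:
```python
from h import *
from plant import r
s=r.get_state(); print(inU(s["tool_pos"]),s["q"].round(3),s["contact_force"]);coverang()
```

```text
[-51.49926264   0.48311313 165.51024199] [ 0.388  0.785 -0.621  1.646  0.556  0.896 -2.125] [-1.82146505  0.34805711 -0.2071884 ]
cover [(56, 73), (60, 1533)]
```

Request:
{"method": "servo_tool", "body": {
  "translation": [
    [0.01, 0, 0.006],
    [0.01, 0, 0.007],
    [0.005, 0, 0.005],
    [0.002, 0, 0.002],
    [0, 0, 0]
  ],
  "turn": [
    [0, 0, 0],
    [0, 0, 0],
    [0, 0, 0],
    [0, 0, 0],
    [0, 0, 0]
  ]
}}

```text
clock: 24.5
tool_pos: [0.6268, -0.0785, 0.1506]
eef_rot: [0.999, -0.051, -0.004, 0.003]
contact_force: [-23.7, 0.1, 40.0]
opening: 0.001
finger_force: 21.8
```

Run:
```python
from h import *
from plant import r
s=r.get_state(); print(inU(s["tool_pos"]),s["q"].round(3),s["contact_force"]);coverang()
```

```text
[-29.61644441   0.48396758 150.58254862] [ 0.37   0.832 -0.61   1.58   0.566  0.922 -2.113] [-23.66026795   0.10874343  39.99861211]
cover [(48, 1855), (52, 81)]
```

Against the shut stop. Now back off and check.

Request:
{"method": "servo_tool", "body": {
  "translation": [
    [-0.01, 0, -0.015],
    [-0.02, 0, -0.04],
    [-0.05, 0, -0.05],
    [-0.05, 0, 0],
    [-0.05, 0, 0],
    [0, 0, 0]
  ],
  "turn": [
    [0, 0, 0],
    [0, 0, 0],
    [0, 0, 0],
    [0, 0, 0],
    [0, 0, 0],
    [0, 0, 0]
  ]
}}

```text
clock: 25.3
tool_pos: [0.4547, -0.0611, 0.2454]
eef_rot: [0.999, -0.05, -0.002, 0.002]
contact_force: [0.9, -0.7, 1.0]
opening: 0.006
finger_force: 0.0
```

Run:
```python
from h import *
from plant import r,optics
s=r.get_state(); print(inU(s["tool_pos"]),s["contact_force"])
for n in("top","side"):
    d=optics.snapshot(n); W=cloud(d); c=inU(W.reshape(-1,3))
    m=(abs(c[:,1])<120)&(c[:,0]>-95)&(c[:,0]<-30)&(c[:,2]>90)&(c[:,2]<170)&(abs(c[:,2]-75-(c[:,0]+105)*1.19)<20); a=c[m][:,[0,2]]
    l=cv2.fitLine(np.float32(a),cv2.DIST_HUBER,0,.01,.01).ravel(); print(n,len(a),"cover deg",np.degrees(np.arctan2(l[1],l[0]))%180)
    if n=="top":
        for k,b in(("jar",(225,275,250,300)),("bottle",(175,225,250,300)),("brush",(205,295,455,500))):
            q=W[b[0]:b[1],b[2]:b[3]].reshape(-1,3); q=q[q[:,2]>.008]; print(k,q.min(0).round(3),q.max(0).round(3))
cv2.imwrite("pics/g.png",d["img"][:,:,::-1])
```

```text
[-202.59336375   -0.6560295   245.35240371] [ 0.90961522 -0.67543369  1.01802057]
top 3797 cover deg 50.04722
jar [0.544 0.12  0.009] [0.61  0.186 0.105]
bottle [0.651 0.112 0.008] [0.723 0.179 0.204]
brush [ 0.48  -0.373  0.008] [ 0.674 -0.273  0.026]
side 4097 cover deg 50.070545
```

View pics/g.png

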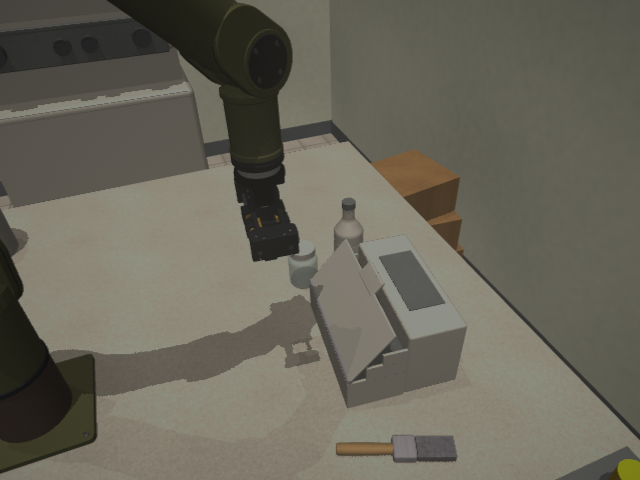

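The cover is shut (50.05°), the loose items haven't moved, and the arm is clear at about (270,250). Handing in.

```bash
python3 -c "
from plant import r
print(r.finish_job())"
```

```text
the job is handed in; nothing more can be done
None
```

The priming is done and handed in at about 25 s: I pulled the cover fully down, pressed the plunger to its stop for about a second and let it spring back, then shut the cover again (measured 50° against 50° for shut). The fingers stayed clear of the stud, and the bottle, jar and brush did not move. While opening the cover, the first pull passed over the tab and the wrist force peaked at about 69 N, because the real fingertips sit about 28 mm behind the reported tool point.

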